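Balance the plaster plug on the drying dome and draw the hood over it

ROBOT

A 6-joint arm with a two-finger parallel gripper is mounted at the origin on a cart in front of the work surface, level with it; the furniture and walls round the work are solid. World frame = base frame: x ahead of the robot, y to its left, z up, the work surface at z = 0. Lengths are in m, angles in degrees, forces in N, time in s.
With the tool pointing down it reaches from about 0.4 to 0.825 m from the base axis. Payload 7 kg.
Tool frame: the origin (TCP) lies midway between the tips of the shut fingers; the grasp point (between the pads) lies r.grip_depth behind it (r.grip_depth is the distance from the TCP to the grasp point, in m); z points along the fingers, y is the line along which they close (so a half turn about z gives the same grasp; the last joint's range is limited). The gripper opens to 88 mm and grips with 3 to 60 N. Pads are 19 mm wide; open, the fingers measure 130 mm over their backs; the gripper's body (78 mm by 193 mm) begins 47 mm behind the grasp point.
Start: joints at [-52.191, 20.546, 0.682, 0, -70.136, -16.507], TCP at [0.245, -0.629, 0.227] pointing down, gripper open.
Joint ranges: [-176.03, 176.03], [-82.01, 121.73], [-58.28, 71.71], [-173.87, 95.51], [-174.79, -0.11], [-173.66, 173.66]. Speed limits (degrees/s): [136.94, 136.94, 172.46, 180, 180, 180].

INTERFACE

Orientations are given as [roll, pitch, yaw] about the fixed x, y, z axes, in that order (R = Rz(yaw) Ry(pitch) Rx(roll)).
In Python, from plant import r, cams, probe_bus, job gives the robot as it stands (r), with the cameras (cams), the readings (probe_bus) and the job (job).
- The arm moves only by the tool drive_effector, called after "Emit:" by a JSON object that holds its "api" and its "payload". Schema: {"type":"object","properties":{"motion":{"type":"array","items":{"type":"number"},"minItems":6,"maxItems":72},"aperture":{"type":"number"},"grip_force":{"type":"number"},"only":{"type":"string"},"quiet":{"type":"boolean"},"lines":{"type":"string"}},"required":["motion"],"additionalProperties":false}. motion is one flat list of numbers that holds 1 to 12 rows one after another, with no inner brackets; each row has 6 numbers: dx, dy, dz in m, then a rotation vector rx, ry, rz in degrees; each row is the pose to reach, as a shift and turn from the pose commanded when the call began, along the tool's axes at that moment; what a row does not reach only later rows make up. A row lasts 1/12 s, in which the tool goes at most 0.0417 m and 7.16 degrees, less where a joint would pass 70% of its speed; a pose out of reach is approached as far as the arm can. aperture is the finger opening in m, set as the call begins (left out keeps the last). The fingers move at their own pace and stop on an object; grip_force is the grip in N (left out, the last holds). Time passes only in rows, so rows that do not move let the fingers close. The tool returns the time, the measured TCP pose, the force, the opening and the grip force at its end. only (a regular expression) keeps the lines of the reply that match it, lines (a string "A,B") keeps lines A to B, and quiet returns only ok. Input that does not fit is refused with a message, and nothing moves.
- probe_bus.get_state(): the state, without advancing time (a new reading comes with each control period).
- cams.capture(name): name is "side" or "top" or "wrist"; returns a dict with "frame" (420x560x3 uint8, red, green, blue), "z_map" (420x560 float32, m along the optical axis (not along the pixel's ray), 0 where there is no reading), "fx", "fy", "cx", "cy" (pixels), "cam_to_world" (4x4, takes a point from camera to world coordinates). Camera axes: x right, y down, z forward; pixel columns grow to the right and rows downward; lengths in m; the calibration is good to about 2 mm. A picture is of the moment at which its call begins.
- job.close_job(): hands the job in; it is judged then, once.
The state is a dict: "time_s": time; "joints": joint angles; "qd": joint speeds; "joint_torque": joint torques, N m; "tcp_pos": TCP position; "eef_rot": TCP orientation; "contact_force": force on the tool from outside, world axes, zero at the start; "moment": the same for the moment, N m; "gripper_width": finger opening in m; "gripper_force": force on a finger pad.
Only numpy, scipy, OpenCV 4.12 (cv2) and the standard library are available. Lean on these libraries where they do the work, as an engineer would, in place of code of your own. Each camera call takes 0.05 s, during which the arm holds its last target. There are 200 camera calls.

TASK

Take the plaster mould plug out of the sloping draining cradle and balance it gently, level and knobs up, on the crown of the plaster dome on the drying stand, so that it stays there by itself. Only then draw the clear hood with the black knob smoothly all the way forward over the plug until it is shut. Leave the plug balanced on the dome and do not shift the jar, steel weight or wooden stick.

Things in the scene. Friction and masses are not known exactly. Their poses are not given: they have to be found in the camera images.
- plug: loose white plaster block, 60 (own x) x 68 (own y) x 50 mm (own z), two small knobs on top 8 mm higher (not for gripping); about 0.22 kg, varies. Origin: centre of the 60 x 68 underside, z towards the knobs. At first it lies in the cradle, tilted 25 degrees, top leaning to the robot, underside flat on the slats, its y along the slope; its two +-x faces are upright and free to grip.
- cradle: fixed grey draining cradle on a blue drip tray (244 x 100 mm): a slatted slope of 25 degrees, 78 mm wide, falling towards the robot (its -x side) to a ledge that stands 14 mm above the slats; 71 mm high at the back. Origin: on the bench, 115 mm before the middle of the slope (so the slope is at +115 mm in x); its y axis is level, across the slope.
- stand: fixed drying stand, a grey base plate 385 x 196 x 15 mm with rails, from -111 to +275 mm along its x. Origin: on the bench right below the crown of the dome; x points away from the robot along the rails. The plaster dome is a sphere cap of radius 80 mm, 75 mm above the bench at its crown. A clear front pane stands at x = -92 mm, 161 mm above the bench.
- crown (a point): the highest point of the dome, 75 mm above the bench. The plug's underside centre belongs on it; for every mm off centre the plug leans about 1 degree, and beyond about 10 mm it is no longer level enough.
- hood (a joint): travel of the clear hood (a box 170 x 168 mm, open below and to the front, top at 165 mm above the bench, inner roof at 161 mm) along the stand's rails, in m: 0 parked at the back, 0.170 shut against the front pane, over the dome. Moves along the stand's -x as it grows; stays where it is left; needs about 2 N.
- knob (a point): centre of the top face of the hood's upright black knob, 26 mm in diameter and 30 mm tall, standing on the middle of the hood's roof; this point is 197 mm above the bench. Moves with the hood; directly above the crown when shut.
- jar: loose amber glass jar, 58 mm wide, 99 mm tall, behind the cradle; bystander, origin at the centre of its underside
- steel_weight: loose steel weight with a knob, 40 mm wide, 38 mm tall, behind the cradle; bystander, origin at the centre of its underside
- wood_stick: loose flat wooden stick, 150 x 18 x 8 mm, in the middle of the bench; bystander, origin at the centre of its underside

How it is judged (in metres and radians):
On the way:
1. the plug is balanced on the dome's crown, level (within 12 degrees), knobs up, let go and at rest, with the hood still back (moved no more than 5 cm) (horizontal distance between plug and crown below 0.02 m and z of plug in the frame of crown between -0.008 and 0.008 m and angle between plug's own z axis and vertical below 0.21 rad and contact force between plug and stand above 0.5 N and contact force between the fingers and plug below 0.1 N and linear speed of plug below 0.03 m/s and angular speed of plug below 0.5 rad/s and value of joint hood below 0.05 m), for 0.5 s.
At the end, for the whole second after the job is handed in: The plug rests by itself on the dome, its underside centre within 20 mm of the crown sideways and 8 mm in height, level within 0.21 rad with its knobs up, let go and at rest, and the hood is shut over it (travel over 0.164 of 0.170 m) and still (horizontal distance between plug and crown below 0.02 m and z of plug in the frame of crown between -0.008 and 0.008 m and angle between plug's own z axis and vertical below 0.21 rad and contact force between plug and stand above 0.5 N and contact force between the fingers and plug below 0.1 N and linear speed of plug below 0.03 m/s and angular speed of plug below 0.5 rad/s and value of joint hood above 0.164 m and velocity of joint hood below 0.01 m/s); the robot touches nothing.
It fails at once if the hood is slammed (faster than 0.5 m/s) (velocity of joint hood above 0.5 m/s).
It fails at once if the plug is dropped or pressed hard on the stand (over 40 N) (contact force between plug and stand above 40 N).
It fails at once if the jar, steel weight or wooden stick is shifted by more than 3 cm (distance of any of jar, steel_weight, wood_stick from where it was at the start of the episode above 0.03 m).
It also fails if it takes over 64 s, if anything falls off the work surface, if the arm or the gripper's body presses on something with over 40 N, if the wrist force passes 120 N, or if a joint passes its speed limit or range.

## Working session

There is one attempt and no reset: what is moved stays moved. The work goes in short steps, Python scripts to look and compute and a tool call to move; the robot and the scene stay as the last step left them, time stands still between calls to the robot, and variables do not carry over. Pictures are saved under pics/ and viewed, at most 13 in all, crops included, and the job is handed in when it is done.

```bash
ls; mkdir -p pics
```

Run:
```python
from plant import r, cams, probe_bus, job
import cv2,numpy as np
print(probe_bus.get_state(), r.grip_depth)
for n in("top","side"):
    c=cams.capture(n); cv2.imwrite(f"pics/{n}0.png",c["frame"][:,:,::-1]); np.savez(f"{n}0.npz",**c)
    print(n,c["fx"],c["cx"],c["cy"],c["cam_to_world"].round(3).tolist())
```

```text
pics
plant.py
{'time_s': 0.0, 'joints': array([-5.21914320e+01,  2.05920503e+01,  6.34461504e-01, -1.95706441e-02,
       -7.01372569e+01, -1.65079441e+01]), 'qd': array([-0.02572717, -0.02163066,  0.05756409, -0.02590303, -0.06714978,
       -0.08113276]), 'joint_torque': array([-3.02793469e-04, -5.82718313e+01,  2.93053383e+01,  6.99729905e+00,
        6.70801266e-03, -1.37453117e-04]), 'tcp_pos': array([ 0.24500545, -0.62843806,  0.22562271]), 'eef_rot': array([ 1.79903836e+02, -9.31342188e-03, -1.58706033e+02]), 'contact_force': array([-0.54865442, -0.84091341,  0.19514845]), 'moment': array([0.02473341, 0.0299747 , 0.00928223]), 'gripper_force': 0.0, 'gripper_width': 0.0878479528504371} 0.0188
top 517.0322644049076 280.49593742325357 209.54915117661216 [[-0.153, -0.926, 0.345, 0.178], [-0.988, 0.144, -0.054, 0.071], [-0.0, -0.349, -0.937, 1.274], [0.0, 0.0, 0.0, 1.0]]
side 451.09996957224035 279.7864764869427 215.08449154202196 [[-0.914, -0.253, 0.318, 0.185], [-0.407, 0.557, -0.724, 0.923], [0.006, -0.791, -0.612, 0.926], [0.0, 0.0, 0.0, 1.0]]
```

View pics/top0.png

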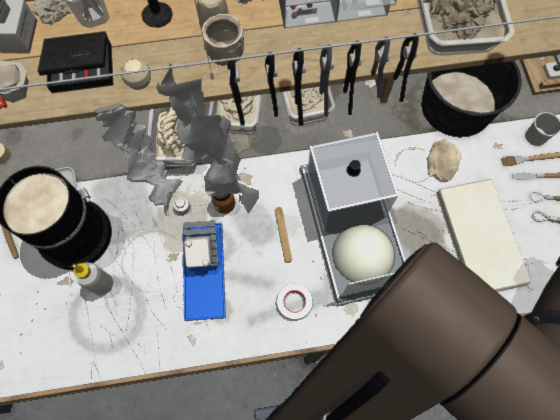

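View pics/side0.png

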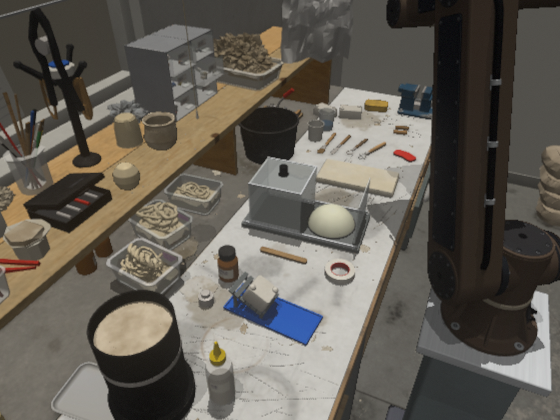

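The top view shows the blue tray at about (204,270) with the plug at (200,250), the dome at (363,253), the knob at (353,168), the stick at (283,235) and a grey hanging thing at about (200,140). The side view shows the same: plug (262,295), dome (331,220) and knob (284,170).

Create h.py:
```python
import numpy as np,cv2
from scipy.optimize import least_squares
def cloud(c):
    z=c["z_map"];v,u=np.mgrid[:420,:560]
    P=np.stack([(u-c["cx"])*z/c["fx"],(v-c["cy"])*z/c["fy"],z],-1)
    M=c["cam_to_world"];W=P@M[:3,:3].T+M[:3,3];W[z==0]=np.nan
    return W
def box(W,x0,y0,x1,y1):
    m=np.zeros(W.shape[:2],bool);m[y0:y1,x0:x1]=1;return m&~np.isnan(W[...,0])
```

Run:
```python
from h import *
for n,tb,db,kb,pb in (("top",(175,215,235,330),(330,222,397,285),(345,155,362,177),(180,218,220,275)),("side",(215,270,330,345),(305,200,360,245),(275,160,292,180),(238,270,282,315))):
    c=np.load(n+"0.npz");W=cloud(c);f=c["frame"];hsv=cv2.cvtColor(f,cv2.COLOR_RGB2HSV)
    H,S,V=[hsv[...,i].astype(int) for i in range(3)]
    m=box(W,*tb)&(H>100)&(H<130)&(S>150);p=W[m]
    rect=cv2.minAreaRect(p[:,:2].astype(np.float32)*1000);print(n,"tray",rect,np.median(p[:,2]))
    print(cv2.boxPoints(rect).round(1).tolist())
    m=box(W,*db)&(V>120)&(W[...,2]>.03)&(W[...,2]<.08)&(S>15);p=W[m]
    s=least_squares(lambda q:np.linalg.norm(p-q,axis=1)-.08,[.6,-.3,0],loss='soft_l1',f_scale=.002);print("dome",s.x,len(p),p[:,2].max(),np.abs(s.fun).mean())
    m=box(W,*kb)&(V<60);p=W[m];t=p[p[:,2]>.19];print("knob",p[:,2].max(),t.mean(0),len(t))
    # stand/hood gray etc
    m=box(W,*pb)&(S<60)&(V>130)&(W[...,2]>.02);p=W[m];
    print("plugpts",len(p),p.min(0),p.max(0))
    np.save(n+"_plug.npy",p)
c=np.load("top0.npz");W=cloud(c)
for u,v in((200,140),(185,90),(225,170),(210,180),(160,190),(224,200),(235,100),(297,120),(245,195),(283,235),(295,302),(353,150),(320,145),(380,140),(340,180),(180,205)):print(u,v,W[v,u].round(3))
```

```text
top tray ((514.2576904296875, 214.19497680664062), (98.74177551269531, 242.40626525878906), 85.24695587158203) 0.005939599854692168
[[389.3999938964844, 175.0], [631.0, 155.0], [639.0999755859375, 253.39999389648438], [397.6000061035156, 273.3999938964844]]
dome [ 0.49364436 -0.18881811 -0.00450625] 1887 0.07479807156267015 0.0014411745850277317
knob 0.20113770543011444 [ 0.65535794 -0.17450294  0.19715758] 84
plugpts 746 [0.50653154 0.16916825 0.03082996] [0.62541742 0.24596929 0.10719487]
side tray ((513.82421875, 217.8606414794922), (102.25971221923828, 241.84153747558594), 85.10330963134766) 0.004399722364303416
[[389.0, 177.1999969482422], [629.9000244140625, 156.60000610351562], [638.7000122070312, 258.5], [397.70001220703125, 279.1000061035156]]
dome [ 0.49290476 -0.18554296 -0.00671754] 1005 0.0788304598591506 0.0017904412727876584
knob 0.19853139816207255 [ 0.65464163 -0.16890885  0.19486008] 31
plugpts 455 [0.50595427 0.1749866  0.03768399] [0.61169783 0.24924476 0.10399177]
200 140 [0.442 0.114 0.798]
185 90 [0.488 0.121 0.822]
225 170 [0.441 0.096 0.721]
210 180 [0.44  0.116 0.702]
160 190 [0.402 0.163 0.778]
224 200 [0.664 0.137 0.08 ]
235 100 [0.493 0.072 0.784]
297 120 [ 0.883 -0.084  0.04 ]
245 195 [0.423 0.077 0.68 ]
283 235 [0.573 0.003 0.012]
295 302 [0.401 0.    0.002]
353 150 [ 0.709 -0.187  0.167]
320 145 [ 0.733 -0.111  0.169]
380 140 [ 0.725 -0.256  0.167]
340 180 [ 0.637 -0.141  0.168]
180 205 [0.687 0.253 0.033]
```

Run:
```python
import cv2
a=cv2.imread("pics/top0.png")[205:330,160:260];b=cv2.imread("pics/side0.png")[260:345,210:335]
a=cv2.resize(a,(400,500),interpolation=2);b=cv2.resize(b,(400,272),interpolation=2)
b=cv2.copyMakeBorder(b,0,228,0,0,0);cv2.imwrite("pics/crop0.png",cv2.hconcat([a,b]))
```

```text
(no output)
```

View pics/crop0.png

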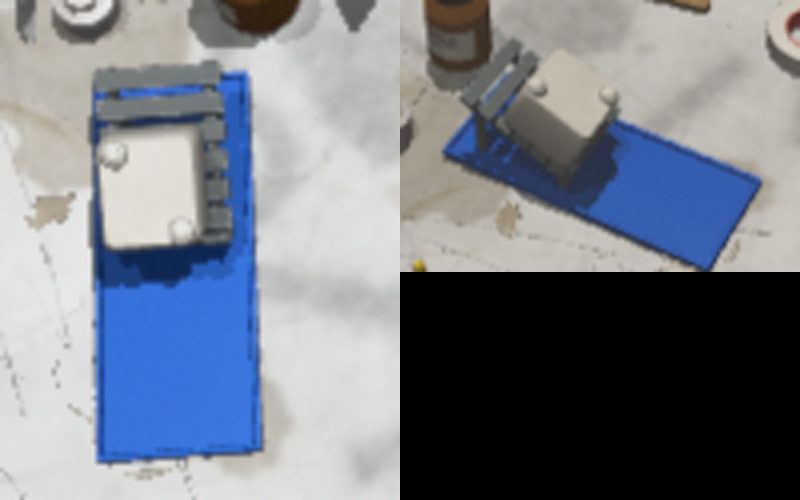

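The crop shows the plug's top face (knobs on opposite corners) seated against the ledge and offset to the tray's left (+y) side. I'll fit the top face in the slope frame and map high obstacles.

Run:
```python
from h import *
yaw=np.radians(-4.85);t=np.radians(25)
ex=np.array([np.cos(yaw),np.sin(yaw),0]);ey=np.array([-np.sin(yaw),np.cos(yaw),0]);ez=np.array([0,0,1.])
u=ex*np.cos(t)+ez*np.sin(t); n=-ex*np.sin(t)+ez*np.cos(t)
for nm in("top","side"):
    p=np.load(nm+"_plug.npy")
    d=p@n;h,e=np.histogram(d,40);k=np.argmax(h);d0=(e[k]+e[k+1])/2
    q=p[abs(d-d0)<.004]
    for _ in range(3):
        A=np.c_[q[:,:2],np.ones(len(q))];s=np.linalg.lstsq(A,q[:,2],rcond=None)[0];nn=np.array([-s[0],-s[1],1]);nn/=np.linalg.norm(nn)
        q=q[abs(A@s-q[:,2])<.002]
    a=np.c_[q@u,q@ey].astype(np.float32)*1000
    rc=cv2.minAreaRect(a);cx=rc[0];C=u*cx[0]/1e3+ey*cx[1]/1e3+n*np.median(q@n)
    print(nm,len(q),"tilt",np.degrees(np.arccos(nn[2])),"dir",np.degrees(np.arctan2(-nn[1],-nn[0])),rc,"d",np.median(q@n),"C top",C,"origin",C-.05*n)
    print(np.percentile(a,[1,99],axis=0))
c=np.load("top0.npz")
for nm in("top","side"):
    W=cloud(np.load(nm+"0.npz"));v,uu=np.mgrid[:420,:560]
    m=(W[...,2]>.22)&(W[...,0]>.2)&(W[...,0]<1.0)&(W[...,1]>-.45)&(W[...,1]<.5)&((uu<270)|(v<130)|(nm=="side")&(uu<420))
    p=W[m];k=np.unique((p//[.08,.08,.1]).astype(int),axis=0,return_counts=True)
    for b,nn in zip(*k):
        if nn>5:print(nm,(b*[.08,.08,.1]).round(2),nn)
```

```text
top 297 tilt 25.438234085239504 dir -3.1545167379278647 ((506.93701171875, 260.9883117675781), (57.37476348876953, 65.94381713867188), 89.74760437011719) d -0.14058698417682247 C top [0.53906369 0.21618593 0.08682576] origin [0.56011894 0.21439937 0.04151037]
[[474.8524707  233.42525391]
 [538.53248535 289.52063965]]
side 289 tilt 25.190055060820704 dir -3.9517158891792925 ((505.1886901855469, 264.45849609375), (63.534446716308594, 55.64261245727539), 0.6719291806221008) d -0.1414147619762189 C top [0.53812682 0.21974808 0.08533667] origin [0.55918208 0.21796152 0.04002128]
[[474.21594727 237.84188599]
 [536.31168213 291.77028442]]
top [0.32 0.16 0.7 ] 155
top [0.4 0.  0.6] 307
top [0.4 0.  0.7] 38
top [0.4  0.08 0.6 ] 449
top [0.4  0.08 0.7 ] 1700
top [0.4  0.08 0.8 ] 1104
top [0.4  0.16 0.7 ] 984
top [0.4  0.16 0.8 ] 2011
top [ 0.48 -0.32  0.8 ] 66
top [ 0.48 -0.24  0.8 ] 158
top [ 0.48 -0.16  0.7 ] 507
top [ 0.48 -0.16  0.8 ] 886
top [ 0.48 -0.08  0.7 ] 647
top [ 0.48 -0.08  0.8 ] 905
top [0.48 0.   0.7 ] 537
top [0.48 0.   0.8 ] 965
top [0.48 0.08 0.6 ] 399
top [0.48 0.08 0.7 ] 7
[... 4672 characters left out ...]
] 1101
side [0.88 0.4  0.4 ] 30
side [0.88 0.48 0.3 ] 40
side [ 0.96 -0.48  0.4 ] 55
side [ 0.96 -0.4   0.3 ] 82
side [ 0.96 -0.4   0.4 ] 169
side [ 0.96 -0.32  0.4 ] 95
side [ 0.96 -0.32  0.5 ] 77
side [ 0.96 -0.24  0.3 ] 12
side [ 0.96 -0.24  0.5 ] 147
side [ 0.96 -0.16  0.5 ] 128
side [ 0.96 -0.08  0.3 ] 135
side [ 0.96 -0.08  0.4 ] 412
side [ 0.96 -0.08  0.5 ] 209
side [0.96 0.   0.3 ] 24
side [0.96 0.   0.4 ] 8
side [0.96 0.08 0.3 ] 594
side [0.96 0.08 0.4 ] 166
side [0.96 0.16 0.3 ] 310
side [0.96 0.16 0.4 ] 134
side [0.96 0.16 0.5 ] 405
side [0.96 0.24 0.3 ] 75
side [0.96 0.32 0.3 ] 22
side [0.96 0.32 0.4 ] 75
side [0.96 0.32 0.5 ] 37
side [0.96 0.4  0.3 ] 175
side [0.96 0.48 0.3 ] 17
```

Run:
```python
from h import *
W=np.concatenate([cloud(np.load(n+"0.npz")).reshape(-1,3) for n in("top","side")])
def g(x0,x1,y0,y1,z0,z1,s):
    p=W[(W[:,0]>x0)&(W[:,0]<x1)&(W[:,1]>y0)&(W[:,1]<y1)&(W[:,2]>z0)&(W[:,2]<z1)]
    for a in np.arange(x0,x1-1e-6,s):
        print(round(a,2),[(lambda q:int(np.percentile(q,3)*1000) if len(q)>4 else 0)(p[(p[:,0]//s==round(a/s))&(p[:,1]//s==round(b/s))][:,2]) for b in np.arange(y0,y1-1e-6,s)])
g(.32,.64,-.36,.32,.3,1.1,.04)
# arm at start: in-plane profile
j=np.radians(-52.2);e=np.array([np.cos(j),np.sin(j)]);l=np.array([-e[1],e[0]])
p=W[(W[:,2]>.3)&(W[:,2]<1.2)];rr=p[:,:2]@e;ll=p[:,:2]@l
for a in np.arange(-.2,.8,.05):
    q=(rr>a)&(rr<a+.05)&(abs(ll)<.3)
    if q.sum()>10:print(round(a,2),"lat",np.percentile(ll[q],[2,98]).round(3),"z",np.percentile(p[q,2],[2,98]).round(3))
```

```text
0.32 [624, 0, 0, 0, 0, 0, 0, 0, 0, 0, 0, 0, 0, 0, 0, 0, 0]
0.36 [0, 0, 0, 0, 0, 0, 0, 0, 0, 0, 0, 0, 0, 718, 0, 0, 0]
0.4 [0, 0, 0, 0, 0, 0, 0, 0, 0, 0, 638, 660, 661, 721, 734, 0, 0]
0.44 [0, 0, 0, 0, 0, 0, 0, 0, 0, 0, 637, 642, 646, 718, 735, 0, 0]
0.48 [0, 0, 839, 839, 839, 745, 760, 735, 731, 743, 742, 640, 640, 719, 718, 839, 839]
0.52 [0, 0, 0, 0, 0, 0, 744, 0, 734, 0, 0, 0, 642, 0, 0, 0, 0]
0.56 [0, 0, 0, 0, 0, 0, 0, 0, 0, 0, 0, 0, 0, 0, 0, 0, 0]
0.6 [0, 0, 0, 0, 0, 0, 0, 0, 0, 0, 0, 0, 0, 0, 0, 0, 0]
-0.1 lat [0.124 0.136] z [0.3   0.317]
-0.05 lat [0.085 0.181] z [0.302 0.421]
-0.0 lat [0.085 0.184] z [0.315 0.539]
0.05 lat [0.087 0.184] z [0.331 0.673]
0.1 lat [0.084 0.184] z [0.407 0.765]
0.15 lat [0.019 0.184] z [0.552 0.821]
0.2 lat [0.023 0.183] z [0.667 0.823]
0.25 lat [0.036 0.175] z [0.749 0.808]
0.3 lat [0.045 0.053] z [0.695 0.756]
0.35 lat [0.05  0.055] z [0.676 0.72 ]
0.4 lat [0.29 0.3 ] z [0.84  0.843]
0.45 lat [0.032 0.287] z [0.615 0.843]
0.5 lat [0.019 0.249] z [0.597 0.843]
0.55 lat [0.026 0.067] z [0.583 0.643]
0.6 lat [-0.047  0.074] z [0.558 0.636]
0.65 lat [0.067 0.074] z [0.56  0.626]
```

Add to h.py:
```python
from scipy.spatial.transform import Rotation as Ro
def rel(p,R,st):
    R0=Ro.from_euler('xyz',st["eef_rot"],degrees=True)
    print("rel",(R0.inv().apply(np.array(p)-st["tcp_pos"])).round(4).tolist(),(R0.inv()*R).as_rotvec(degrees=True).round(2).tolist())
def tool(yaw,lean):  # tool x along +yaw, fingers close across; lean: wrist towards robot
    y,t=np.radians(yaw),np.radians(lean)
    ex=np.array([np.cos(y),np.sin(y),0]);ez=np.array([0,0,1.])
    z=ex*np.sin(t)-ez*np.cos(t);yy=np.array([np.sin(y),-np.cos(y),0]);x=np.cross(yy,z)
    return Ro.from_matrix(np.c_[x,yy,z])
```

Run:
```python
from h import *
from plant import r, cams, probe_bus, job
s=probe_bus.get_state()
rel([.41,.0,.19],tool(-58,0),s)
rel([.33,-.31,.20],tool(-108,0),s)
# refine knob & stand from stored images
for n,kb in(("top",(340,150,366,180)),("side",(272,158,296,182))):
    c=np.load(n+"0.npz");W=cloud(c);g=c["frame"].max(2)
    m=box(W,*kb)&(g<75);q=W[m];z=q[:,2];t=q[(z>.19)];
    print(n,"knob top rect",cv2.minEnclosingCircle((t[:,:2]*1e3).astype(np.float32)),t.min(0),t.max(0))
    m=(W[...,0]>.3)&(W[...,0]<.85)&(W[...,1]>-.35)&(W[...,1]<-.02)
    b=W[m&(abs(W[...,2]-.166)<.006)];print("roof",len(b),cv2.minAreaRect((b[:,:2]*1e3).astype(np.float32)))
    b=W[m&(abs(W[...,2]-.016)<.005)];print("base",len(b),cv2.minAreaRect((b[:,:2]*1e3).astype(np.float32)))
```

```text
rel [-0.382, 0.5256, 0.0365] [0.07, 0.07, -100.7]
rel [-0.1949, 0.2658, 0.0261] [0.08, 0.03, -50.7]
top knob top rect ((656.3974609375, -174.8827362060547), 12.37618637084961) [ 0.64434913 -0.18630331  0.19012711] [ 0.66773871 -0.16299129  0.20113771]
roof 4688 ((571.7418212890625, -182.27223205566406), (347.03436279296875, 170.8965301513672), 4.03947114944458)
base 2874 ((545.0922241210938, -167.20120239257812), (255.79750061035156, 400.59808349609375), 80.83072662353516)
side knob top rect ((657.2476806640625, -171.87005615234375), 15.475050926208496) [ 0.64328059 -0.18584997  0.1902691 ] [ 0.66871234 -0.15809919  0.1985314 ]
roof 1595 ((570.7286987304688, -179.40103149414062), (344.9230041503906, 178.71139526367188), 3.6492505073547363)
base 1340 ((570.390625, -146.077392578125), (384.8022155761719, 268.68609619140625), 2.742501974105835)
```

Emit:
{"api": "drive_effector", "payload": {"motion": [-0.02, 0.027, 0.003, 0, 0, -5, -0.045, 0.06, 0.007, 0, 0, -11.5, -0.07, 0.095, 0.01, 0, 0, -18, -0.095, 0.13, 0.013, 0, 0, -24.5, -0.12, 0.165, 0.016, 0, 0, -31, -0.145, 0.2, 0.02, 0, 0, -37.5, -0.17, 0.235, 0.023, 0, 0, -44, -0.195, 0.267, 0.026, 0, 0, -50.5, -0.22, 0.3, 0.028, 0, 0, -57, -0.245, 0.335, 0.03, 0, 0, -63.5, -0.27, 0.37, 0.032, 0, 0, -70, -0.29, 0.4, 0.034, 0, 0, -76]}}

```text
time_s: 1.1
tcp_pos: [0.3692, -0.1523, 0.1928]
eef_rot: [-180.0, 0.0, -82.4]
contact_force: [1.2, -0.5, 0.4]
gripper_width: 0.0872
gripper_force: 0.0
```

Run:
```python
from h import *
from plant import r, cams, probe_bus, job
s=probe_bus.get_state();print(s["joints"].round(1),s["contact_force"].round(1))
rel([.42,.06,.17],tool(-20,8),s)
rel([.5128,.2201,.1416],tool(-4.7,25),s)
```

```text
[  6.3  -5.2 -34.5  -0.  -60.6   1.3] [ 1.2 -0.5  0.4]
rel [-0.2037, -0.0785, 0.0228] [4.32, 7.17, -62.28]
rel [-0.3501, -0.1916, 0.0513] [16.9, 21.0, -76.38]
```

Emit:
{"api": "drive_effector", "payload": {"motion": [-0.02, -0.008, 0.002, 0.4, 0.7, -5.5, -0.045, -0.018, 0.005, 1, 1.5, -12, -0.07, -0.028, 0.008, 1.5, 2.4, -18.5, -0.095, -0.038, 0.011, 2, 3.3, -25, -0.12, -0.048, 0.014, 2.5, 4.2, -31.5, -0.145, -0.058, 0.017, 3, 5, -38, -0.17, -0.068, 0.02, 3.5, 5.8, -44.5, -0.19, -0.075, 0.022, 4, 6.6, -51, -0.2, -0.078, 0.023, 4.3, 7, -57, -0.204, -0.0785, 0.023, 4.3, 7.2, -62]}}

```text
time_s: 1.93
tcp_pos: [0.4211, 0.0597, 0.1693]
eef_rot: [179.9, -8.0, -20.1]
contact_force: [-0.1, 0.1, 0.1]
gripper_width: 0.0873
gripper_force: 0.0
```

Run:
```python
from h import *
from plant import r, cams, probe_bus, job
s=probe_bus.get_state();print(s["joints"].round(1),s["contact_force"].round(1))
rel([.5128,.2201,.1416],tool(-4.7,25),s)
```

```text
[ 41.8  -5.7 -42.6   9.3 -49.7  22.3] [-0.1  0.1  0.1]
rel [0.0267, -0.1822, 0.0315] [4.49, 16.92, -14.85]
```

Emit:
{"api": "drive_effector", "payload": {"motion": [0.003, -0.018, 0.003, 0.5, 1.8, -1.6, 0.006, -0.043, 0.007, 1, 4, -3.5, 0.01, -0.07, 0.011, 1.7, 6.4, -5.6, 0.014, -0.098, 0.016, 2.4, 9, -7.9, 0.018, -0.125, 0.021, 3.1, 11.6, -10.2, 0.022, -0.15, 0.026, 3.7, 14, -12.3, 0.025, -0.17, 0.03, 4.2, 15.8, -13.9, 0.0267, -0.182, 0.0315, 4.5, 16.9, -14.85, 0.0267, -0.182, 0.0315, 4.5, 16.9, -14.85]}}

```text
time_s: 2.68
tcp_pos: [0.514, 0.2186, 0.1408]
eef_rot: [179.9, -25.0, -4.9]
contact_force: [0.6, -0.2, 1.1]
gripper_width: 0.0877
gripper_force: 0.0
```

Run:
```python
from h import *
from plant import r, cams, probe_bus, job
s=probe_bus.get_state();print(s["joints"].round(1),s["contact_force"].round(1),s["eef_rot"])
rel([.5549,.2167,.0509],tool(-4.7,25),s)
c=cams.capture("wrist");cv2.imwrite("pics/w1.png",c["frame"][:,:,::-1]);np.savez("w1.npz",**c)
```

```text
[ 49.2   3.4 -55.   52.4 -25.6 -11. ] [ 0.6 -0.2  1.1] [179.93635883 -24.97425679  -4.93911267]
rel [-0.0008, -0.0017, 0.0988] [0.16, 0.03, -0.22]
```

View pics/w1.png

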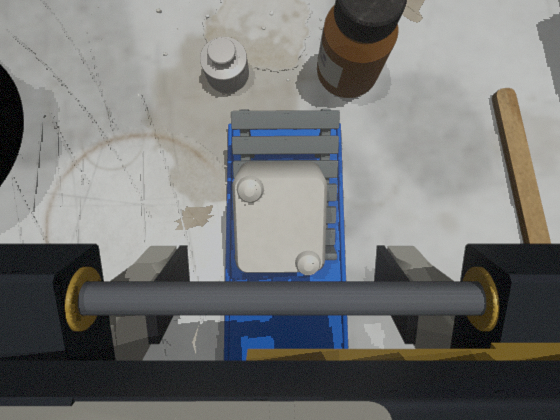

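The wrist view shows the plug's top face centred at about (281,217), midway between the fingers (inner edges 188 and 377). The grasp axis is aligned, so I go straight in.

Emit:
{"api": "drive_effector", "payload": {"motion": [0, 0, 0.01, 0, 0, 0, 0, -0.001, 0.025, 0, 0, 0, 0, -0.001, 0.04, 0, 0, 0, 0, -0.001, 0.055, 0, 0, 0, 0, -0.001, 0.07, 0, 0, 0, 0, -0.001, 0.082, 0, 0, 0, 0, -0.001, 0.092, 0, 0, 0, 0, -0.001, 0.099, 0, 0, 0, 0, -0.001, 0.099, 0, 0, 0, 0, -0.001, 0.099, 0, 0, 0]}}

```text
time_s: 3.57
tcp_pos: [0.5546, 0.2184, 0.0643]
eef_rot: [179.4, -24.2, -5.0]
contact_force: [-1.0, -0.0, -0.2]
gripper_width: 0.0876
gripper_force: 0.0
```

Run:
```python
from h import *
from plant import r, cams, probe_bus, job
s=probe_bus.get_state();print(s["joints"].round(1),s["tcp_pos"],s["eef_rot"])
```

```text
[ 28.3  12.8 -58.2  95.4 -13.6 -36.5] [0.55462107 0.2184361  0.0642841 ] [179.39395361 -24.19226909  -4.97906422]
```

Emit:
{"api": "drive_effector", "payload": {"motion": [0, 0, 0, 0, 0, 0, 0, 0, 0, 0, 0, 0, 0, 0, 0, 0, 0, 0, 0, 0, 0, 0, 0, 0, 0, 0, 0, 0, 0, 0, 0, 0, 0, 0, 0, 0], "aperture": 0.05, "grip_force": 15}}

```text
time_s: 4.07
tcp_pos: [0.5546, 0.2177, 0.0639]
eef_rot: [179.4, -24.1, -5.2]
contact_force: [-3.4, -1.2, 4.9]
gripper_width: 0.0602
gripper_force: 15.0
```

Joints 3 and 4 reached their ranges, so the grasp is about 12 mm shallower than planned, but the fingers stopped at 60 mm. I'll record the plug's pose in the hand and lift with a firmer grip.

Run:
```python
from h import *
from plant import r, cams, probe_bus, job
s=probe_bus.get_state();R0=Ro.from_euler('xyz',s["eef_rot"],degrees=True)
Rp=tool(-4.7,25)*Ro.from_euler('x',180,degrees=True) # plug-like frame: x' upslope, y' left, z up normal
o=np.array([.5597,.2162,.0408])
oT=R0.inv().apply(o-s["tcp_pos"]);RT=(R0.inv()*Rp)
print(oT,Rp.as_matrix().round(2).tolist(),RT.as_rotvec(degrees=True))
np.savez("hand.npz",o=oT,R=RT.as_matrix())
```

```text
[-0.00466244  0.00076287  0.02318112] [[0.9, 0.08, -0.42], [-0.07, 1.0, 0.03], [0.42, -0.0, 0.91]] [-179.23444171    0.6367616     1.33469557]
```

Emit:
{"api": "drive_effector", "payload": {"motion": [0, 0, 0, 0, 0, 0, 0, 0, 0, 0, 0, 0, 0, 0, -0.003, 0, 0, 0, 0, 0, -0.008, 0, 0, 0, 0, 0, -0.015, 0, 0, 0, 0, 0, -0.025, 0, 0, 0, 0, 0, -0.037, 0, 0, 0, 0, 0, -0.05, 0, 0, 0, 0, 0, -0.06, 0, 0, 0, 0, 0, -0.065, 0, 0, 0, 0, 0, -0.065, 0, 0, 0, 0, 0, -0.065, 0, 0, 0], "aperture": 0.05, "grip_force": 25}}

```text
time_s: 5.07
tcp_pos: [0.528, 0.2212, 0.1228]
eef_rot: [179.5, -24.1, -5.1]
contact_force: [1.0, 0.3, -2.1]
gripper_width: 0.0598
gripper_force: 24.9
```

Run:
```python
from h import *
from plant import r, cams, probe_bus, job
s=probe_bus.get_state();print(s["joints"].round(1))
for n in("side","top"):
  c=cams.capture(n);cv2.imwrite(f"pics/{n}2.png",c["frame"][:,:,::-1]);np.savez(n+"2.npz",**c)
rel([.47,.12,.15],tool(0,8),s)
a=cv2.imread("pics/side2.png")[180:340,180:400];cv2.imwrite("pics/crop2.png",cv2.resize(a,(770,560)))
```

```text
[ 46.9   6.4 -54.5  54.9 -23.6 -12.1]
rel [-0.0333, 0.1064, -0.0438] [1.96, -16.08, -5.02]
```

View pics/crop2.png

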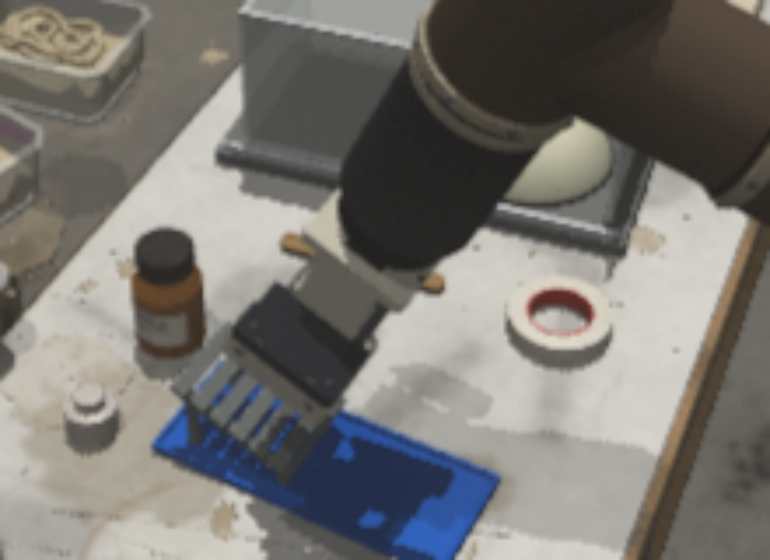

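Emit:
{"api": "drive_effector", "payload": {"motion": [-0.003, 0.008, -0.003, 0.2, -1.2, -0.4, -0.007, 0.02, -0.008, 0.4, -3, -1, -0.011, 0.034, -0.014, 0.6, -5.2, -1.6, -0.016, 0.05, -0.02, 0.9, -7.5, -2.3, -0.021, 0.066, -0.027, 1.2, -10, -3.1, -0.025, 0.08, -0.033, 1.5, -12.2, -3.8, -0.029, 0.093, -0.038, 1.7, -14, -4.4, -0.032, 0.102, -0.042, 1.9, -15.4, -4.8, -0.0333, 0.106, -0.044, 2, -16, -5, -0.0333, 0.106, -0.044, 2, -16, -5]}}

```text
time_s: 6.0
tcp_pos: [0.4704, 0.1185, 0.1503]
eef_rot: [180.0, -8.0, -0.2]
contact_force: [0.1, -0.4, -1.7]
gripper_width: 0.0602
gripper_force: 24.9
```

Run:
```python
from h import *
from plant import r, cams, probe_bus, job
s=probe_bus.get_state();print(s["joints"].round(1))
h=np.load("hand.npz");RT=Ro.from_matrix(h["R"]);oT=h["o"]
Rg=Ro.from_euler('z',4,degrees=True)*RT.inv()
for nm,cr in(("mid",[.445,0,.15]),("above",[.4915,-.187,.125])):
    p=np.array(cr)-Rg.apply(oT);print(nm,p);rel(p,Rg,s)
c=cams.capture("side");cv2.imwrite("pics/side3.png",c["frame"][:,:,::-1])
a=c["frame"][120:340,220:470,::-1];cv2.imwrite("pics/crop3.png",cv2.resize(a,(625,550)))
```

```text
[ 41.8   1.6 -38.    7.7 -44.7  42.7]
mid [0.44992902 0.00138242 0.17309715]
rel [-0.0167, 0.1172, -0.0254] [-0.51, -8.87, -3.86]
above [ 0.49642902 -0.18561758  0.14809715]
rel [0.0266, 0.304, 0.006] [-0.51, -8.87, -3.86]
```

View pics/crop3.png

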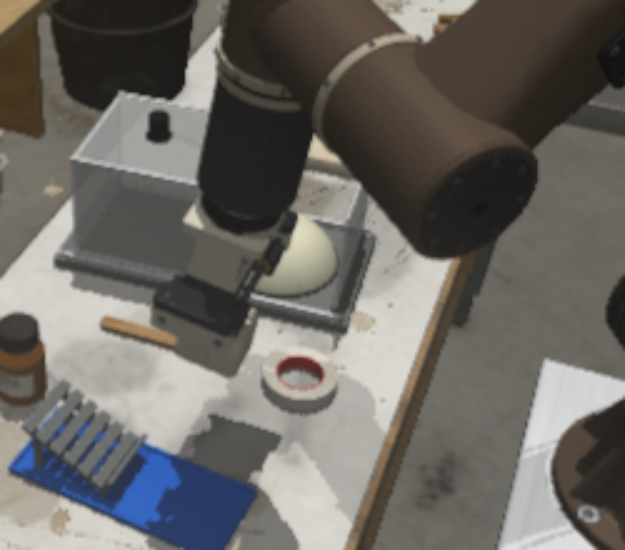

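The view shows the cradle empty, with the gripper carrying the block and clear of the stick and stand. I'll carry it straight to above the crown.

Emit:
{"api": "drive_effector", "payload": {"motion": [0.001, 0.01, 0, 0, -0.4, -0.2, 0.003, 0.03, 0, 0, -1, -0.5, 0.005, 0.06, -0.001, -0.1, -2, -0.9, 0.008, 0.092, -0.001, -0.2, -3, -1.3, 0.011, 0.124, -0.001, -0.3, -4, -1.7, 0.014, 0.156, 0, -0.3, -5, -2.1, 0.017, 0.188, 0.001, -0.4, -6, -2.5, 0.02, 0.22, 0.003, -0.4, -7, -3, 0.023, 0.25, 0.004, -0.5, -7.8, -3.3, 0.025, 0.275, 0.005, -0.5, -8.4, -3.6, 0.0262, 0.294, 0.006, -0.5, -8.7, -3.8, 0.0266, 0.304, 0.006, -0.5, -8.87, -3.86]}}

```text
time_s: 7.05
tcp_pos: [0.4967, -0.1865, 0.1469]
eef_rot: [179.2, 0.9, 3.6]
contact_force: [-0.2, -0.7, -2.0]
gripper_width: 0.0601
gripper_force: 24.9
```

Emit:
{"api": "drive_effector", "payload": {"motion": [0, 0, 0, 0, 0, 0, 0, 0, 0, 0, 0, 0]}}

```text
time_s: 7.22
tcp_pos: [0.4966, -0.1844, 0.1474]
eef_rot: [179.3, 0.9, 3.6]
contact_force: [0.5, 0.7, -1.7]
gripper_width: 0.06
gripper_force: 24.9
```

Run:
```python
from h import *
from plant import r, cams, probe_bus, job
s=probe_bus.get_state();print(s["joints"].round(1),s["tcp_pos"],s["eef_rot"])
c=cams.capture("side");np.savez("side4.npz",**c);cv2.imwrite("pics/s4.png",c["frame"][:,:,::-1])
d=cams.capture("top");np.savez("top4.npz",**d);w=cams.capture("wrist");np.savez("w4.npz",**w)
a=cv2.resize(c["frame"][120:270,250:400,::-1],(400,400));b=cv2.resize(w["frame"][:,:,::-1],(400,300));b=cv2.copyMakeBorder(b,0,100,0,0,0)
cv2.imwrite("pics/crop4.png",cv2.hconcat([a,b]))
```

```text
[  1.5  11.1 -23.9   0.9 -55.8  91.7] [ 0.49661242 -0.18439404  0.14736483] [179.25321919   0.87757152   3.64364424]
```

View pics/crop4.png

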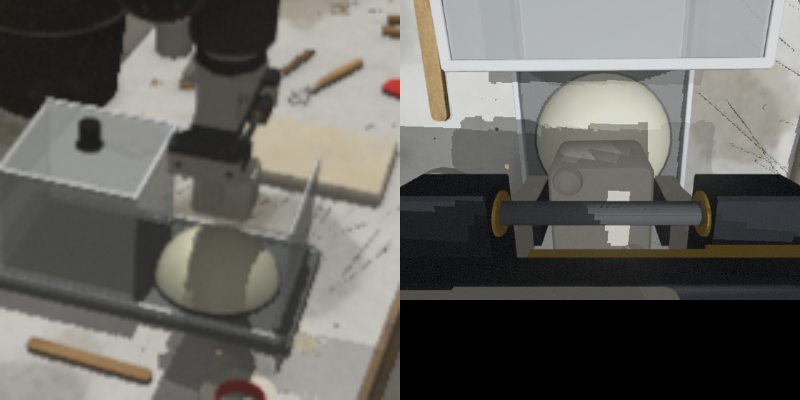

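The side view shows the plug held above the dome, and the wrist view shows it centred laterally on the dome (both about x=603 in the crop). Now I measure both in the wrist frame.

Run:
```python
from h import *
from plant import r, cams, probe_bus, job
s=probe_bus.get_state();R0=Ro.from_euler('xyz',s["eef_rot"],degrees=True)
c=np.load("w4.npz");W=cloud(c);S=cv2.cvtColor(c["frame"],cv2.COLOR_RGB2HSV)[...,1].astype(int)
u,v=np.meshgrid(np.arange(560),np.arange(420))
m=(W[...,2]>.025)&(W[...,2]<.08)&(v>100)&(v<260)&(u>180)&(u<385);p=W[m]
m2=np.hypot(W[...,0]-.4915,W[...,1]+.187)<.068;p=W[m&m2]
for z0 in(None,-.005):
  f=(lambda q:np.linalg.norm(p-q,axis=1)-.08) if z0 is None else (lambda q:np.linalg.norm(p-[q[0],q[1],z0],axis=1)-.08)
  t=least_squares(f,[.49,-.187,0][:3 if z0 is None else 2],loss='soft_l1',f_scale=.001);print("dome",len(p),t.x,np.abs(t.fun).mean())
# plug top
m=(v>195)&(v<350)&(u>205)&(u<365)&(W[...,2]>.13);q=R0.inv().apply(W[m]-s["tcp_pos"])
print("plug tool z hist",np.percentile(q[:,2],[5,25,50,75,95]))
a=q[(q[:,2]>-.034)&(q[:,2]<-.018)]
A=np.c_[a[:,:2],np.ones(len(a))]
for _ in range(4):
  k=np.linalg.lstsq(A,a[:,2],rcond=None)[0];e=A@k-a[:,2];g=abs(e)<max(.0015,2*np.std(e)*.6);a=a[g];A=A[g]
print(len(a),"slope deg x,y",np.degrees(np.arctan(k[:2])),"z at 0",k[2],a.min(0),a.max(0),np.percentile(a,[1,99],axis=0))
h=np.load("hand.npz");RT=Ro.from_matrix(h["R"]);o=s["tcp_pos"]+R0.apply(h["o"]);Rp=R0*RT
print("pred plug",o,Rp.as_matrix()[:,2].round(3))
for n in("top4","side4"):
  W=cloud(np.load(n+".npz"));m=(abs(W[...,0]-.49)<.05)&(abs(W[...,1]+.187)<.05)&(W[...,2]>.1)&(W[...,2]<.2);b=W[m];print(n,len(b),b.min(0) if len(b) else 0,b.max(0) if len(b) else 0)
```

```text
dome 12980 [ 0.4923885  -0.18764162 -0.0053964 ] 0.00045485327103064467
dome 12980 [ 0.49184841 -0.1876571 ] 0.00047796613173858567
plug tool z hist [-0.08360225 -0.07848566 -0.02708642 -0.02588561  0.00143112]
9778 slope deg x,y [-0.58251772  0.66333881] z at 0 -0.02689283720040253 [-0.02754962 -0.03040566 -0.02869473] [ 0.02693442  0.03241959 -0.02491058] [[-0.02624343 -0.02748176 -0.02821062]
 [ 0.02527999  0.02738577 -0.02548244]]
pred plug [ 0.49199694 -0.18471846  0.12495805] [-0.001 -0.001  1.   ]
top4 442 [ 0.45476245 -0.22642022  0.12889039] [ 0.49553803 -0.15569478  0.1965809 ]
side4 308 [ 0.45451383 -0.22168893  0.12013771] [ 0.52177549 -0.13762409  0.19887439]
```

Run:
```python
from h import *
from plant import r, cams, probe_bus, job
s=probe_bus.get_state();R0=Ro.from_euler('xyz',s["eef_rot"],degrees=True)
h=np.load("hand.npz");RT=Ro.from_matrix(h["R"]);oT=[-.0047,.0002,.0231]
Rg=Ro.from_euler('z',3.8,degrees=True)*RT.inv()
p=np.array([.4921,-.1876,.079])-Rg.apply(oT);print(s["tcp_pos"],p);rel(p,Rg,s)
```

```text
[ 0.49690506 -0.1833312   0.14805936] [ 0.49710353 -0.18679556  0.10202298]
rel [0.0006, 0.0029, 0.0461] [-0.02, -0.05, 0.4]
```

Emit:
{"api": "drive_effector", "payload": {"motion": [0, 0.001, 0.004, 0, 0, 0, 0, 0.002, 0.01, 0, 0, 0, 0, 0.003, 0.017, 0, 0, 0, 0, 0.003, 0.024, 0, 0, 0, 0, 0.003, 0.031, 0, 0, 0, 0, 0.003, 0.037, 0, 0, 0, 0, 0.003, 0.041, 0, 0, 0, 0, 0.003, 0.044, 0, 0, 0, 0, 0.003, 0.044, 0, 0, 0, 0, 0.003, 0.044, 0, 0, 0, 0, 0.003, 0.044, 0, 0, 0, 0, 0.003, 0.044, 0, 0, 0]}}

```text
time_s: 8.37
tcp_pos: [0.4969, -0.1877, 0.1045]
eef_rot: [179.3, 0.8, 3.7]
contact_force: [-1.4, -0.4, -2.0]
gripper_width: 0.0601
gripper_force: 24.9
```

Create m.py:
```python
from h import *
from plant import r, cams, probe_bus, job
s=probe_bus.get_state();R0=Ro.from_euler('xyz',s["eef_rot"],degrees=True)
h=np.load("hand.npz");RT=Ro.from_matrix(h["R"]);oT=[-.0047,.0002,.0231]
Rg=Ro.from_euler('z',3.8,degrees=True)*RT.inv()
p=np.array([.4921,-.1876,.075])-Rg.apply(oT);print(s["tcp_pos"],p,s["contact_force"]);rel(p,Rg,s)
```

```bash
python3 m.py
```

```text
[ 0.49687226 -0.18771252  0.10448989] [ 0.49710353 -0.18679556  0.09802298] [-1.40865941 -0.36541362 -2.00398963]
rel [0.0004, -0.001, 0.0065] [-0.03, -0.08, 0.35]
```

Emit:
{"api": "drive_effector", "payload": {"motion": [0, 0, 0.001, 0, 0, 0, 0, -0.001, 0.002, 0, 0, 0, 0, -0.001, 0.003, 0, 0, 0, 0, -0.001, 0.004, 0, 0, 0, 0, -0.001, 0.0045, 0, 0, 0, 0, -0.001, 0.005, 0, 0, 0, 0, -0.001, 0.005, 0, 0, 0, 0, -0.001, 0.005, 0, 0, 0]}}

```text
time_s: 9.03
tcp_pos: [0.4964, -0.1868, 0.0991]
eef_rot: [179.3, 0.8, 3.7]
contact_force: [-0.3, -0.8, -2.1]
gripper_width: 0.0602
gripper_force: 24.9
```

```bash
python3 m.py
```

```text
[ 0.49644309 -0.18675573  0.09908554] [ 0.49710353 -0.18679556  0.09802298] [-0.33806671 -0.79149581 -2.10782919]
rel [0.0007, 0.0001, 0.0011] [-0.03, -0.04, 0.36]
```

Emit:
{"api": "drive_effector", "payload": {"motion": [0.0005, 0, 0.0005, 0, 0, 0, 0.0005, 0, 0.001, 0, 0, 0, 0.0005, 0, 0.001, 0, 0, 0, 0.0005, 0, 0.001, 0, 0, 0, 0.0005, 0, 0.001, 0, 0, 0]}}

```text
time_s: 9.45
tcp_pos: [0.4969, -0.1867, 0.0981]
eef_rot: [179.3, 0.8, 3.7]
contact_force: [-0.4, -0.2, -1.4]
gripper_width: 0.0601
gripper_force: 24.9
```

```bash
python3 m.py
```

```text
[ 0.49693163 -0.18673699  0.09810811] [ 0.49710353 -0.18679556  0.09802298] [-0.41303132 -0.19849165 -1.40961795]
rel [0.0002, 0.0001, 0.0001] [-0.03, -0.04, 0.36]
```

Emit:
{"api": "drive_effector", "payload": {"motion": [0, 0, 0.0004, 0, 0, 0, 0, 0, 0.0008, 0, 0, 0, 0, 0, 0.0008, 0, 0, 0, 0, 0, 0.0008, 0, 0, 0, 0, 0, 0.0008, 0, 0, 0, 0, 0, 0.0008, 0, 0, 0]}}

```text
time_s: 9.95
tcp_pos: [0.4972, -0.1868, 0.0978]
eef_rot: [179.3, 0.8, 3.8]
contact_force: [-2.0, 1.1, 7.3]
gripper_width: 0.0596
gripper_force: 24.9
```

```bash
python3 m.py
```

```text
[ 0.49715693 -0.18677228  0.09783649] [ 0.49710353 -0.18679556  0.09802298] [-1.98431535  1.12285507  7.28888055]
rel [-0.0001, 0.0, -0.0002] [-0.02, -0.08, 0.37]
```

Emit:
{"api": "drive_effector", "payload": {"motion": [0, 0, -0.0003, 0, 0, 0, 0, 0, -0.0005, 0, 0, 0, 0, 0, -0.0005, 0, 0, 0, 0, 0, -0.0005, 0, 0, 0], "aperture": 0.05, "grip_force": 6}}

```text
time_s: 10.28
tcp_pos: [0.4972, -0.1867, 0.0978]
eef_rot: [179.3, 0.8, 3.7]
contact_force: [-0.1, 0.8, 2.2]
gripper_width: 0.0606
gripper_force: 6.0
```

Emit:
{"api": "drive_effector", "payload": {"motion": [0, 0, 0, 0, 0, 0, 0, 0, 0, 0, 0, 0, 0, 0, 0, 0, 0, 0, 0, 0, 0, 0, 0, 0], "aperture": 0.062}}

```text
time_s: 10.62
tcp_pos: [0.4968, -0.1868, 0.0977]
eef_rot: [179.3, 0.8, 3.7]
contact_force: [-0.0, -0.0, -0.7]
gripper_width: 0.0621
gripper_force: 0.0
```

Emit:
{"api": "drive_effector", "payload": {"motion": [0, 0, 0, 0, 0, 0, 0, 0, 0, 0, 0, 0, 0, 0, 0, 0, 0, 0, 0, 0, 0, 0, 0, 0, 0, 0, 0, 0, 0, 0, 0, 0, 0, 0, 0, 0], "aperture": 0.068}}

```text
time_s: 11.12
tcp_pos: [0.4969, -0.1867, 0.0978]
eef_rot: [179.3, 0.8, 3.7]
contact_force: [-0.2, 0.1, -0.2]
gripper_width: 0.0682
gripper_force: 0.0
```

Run:
```python
from h import *
from plant import r, cams, probe_bus, job
c=cams.capture("wrist");np.savez("w5.npz",**c);d=cams.capture("side")
a=cv2.resize(d["frame"][120:270,250:400,::-1],(400,400));b=cv2.resize(c["frame"][:,:,::-1],(400,300));b=cv2.copyMakeBorder(b,0,100,0,0,0)
cv2.imwrite("pics/crop5.png",cv2.hconcat([a,b]))
s=probe_bus.get_state();R0=Ro.from_euler('xyz',s["eef_rot"],degrees=True)
W=cloud(c);u,v=np.meshgrid(np.arange(560),np.arange(420))
m=(v>190)&(v<350)&(u>205)&(u<365)&(abs(W[...,2]-.126)<.008);q=W[m];e=np.zeros(1)
for _ in range(4):
  A=np.c_[q[:,:2],np.ones(len(q))];k=np.linalg.lstsq(A,q[:,2],rcond=None)[0];e=A@k-q[:,2];q=q[abs(e)<.0015+.5*np.std(e)]
print(len(q),"world slopes deg",np.degrees(np.arctan(k[:2])),"z",q[:,2].mean(),q.min(0),q.max(0),s["contact_force"])
```

```text
9265 world slopes deg [ 2.22964442 -0.96254744] z 0.1253311279421224 [ 0.46752495 -0.2153959   0.12250728] [ 0.52303692 -0.15555089  0.12792594] [-0.26411935 -0.9952832  -0.90886149]
```

View pics/crop5.png

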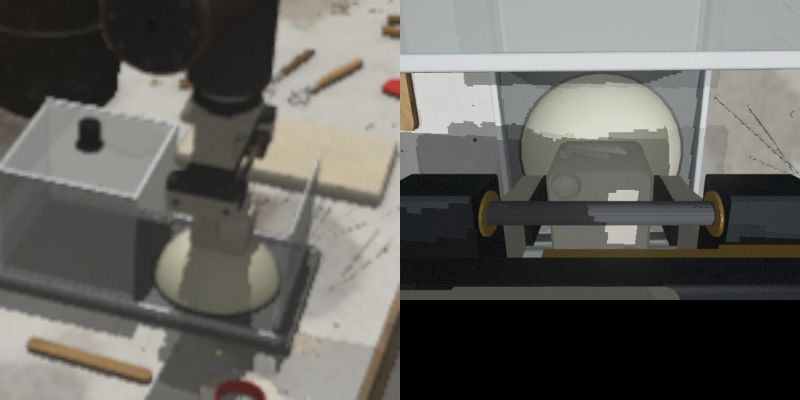

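The plug sits freely on the dome: gripper force is 0 and the tilt is about 2.4°. I open fully, go straight up, and check the clearance to the hanging sheet.

Emit:
{"api": "drive_effector", "payload": {"motion": [0, 0, 0, 0, 0, 0, 0, 0, 0, 0, 0, 0, 0, 0, 0, 0, 0, 0, 0, 0, 0, 0, 0, 0, 0, 0, 0, 0, 0, 0, 0, 0, -0.002, 0, 0, 0, 0, 0, -0.006, 0, 0, 0, 0, 0, -0.012, 0, 0, 0, 0, 0, -0.02, 0, 0, 0, 0, 0, -0.03, 0, 0, 0, 0, 0, -0.038, 0, 0, 0, 0, 0, -0.044, 0, 0, 0], "aperture": 0.086}}

```text
time_s: 12.22
tcp_pos: [0.4981, -0.1862, 0.1435]
eef_rot: [179.3, 0.7, 3.8]
contact_force: [-0.1, -0.3, -0.4]
gripper_width: 0.0861
gripper_force: 0.0
```

Emit:
{"api": "drive_effector", "payload": {"motion": [0, 0, -0.008, 0, 0, 0, 0, 0, -0.02, 0, 0, 0, 0, 0, -0.029, 0, 0, 0, 0, 0, -0.033, 0, 0, 0, 0, 0, -0.033, 0, 0, 0, 0, 0, -0.033, 0, 0, 0, 0, 0, -0.033, 0, 0, 0]}}

```text
time_s: 12.8
tcp_pos: [0.4976, -0.1856, 0.1743]
eef_rot: [179.3, 0.9, 3.7]
contact_force: [-1.2, 0.2, 0.4]
gripper_width: 0.0861
gripper_force: 0.0
```

Run:
```python
from h import *
from plant import r, cams, probe_bus, job
s=probe_bus.get_state();print(s["joints"].round(1))
C={n:cams.capture(n) for n in("top","side","wrist")}
for n in C: np.savez(n+"6.npz",**C[n])
P=np.concatenate([cloud(C[n]).reshape(-1,3) for n in("top","side")])
Q=np.concatenate([cloud(np.load(n+"0.npz")).reshape(-1,3) for n in("top","side")])
f=lambda p:p[(p[:,0]>.36)&(p[:,0]<.56)&(p[:,1]>-.12)&(p[:,1]<.11)&(p[:,2]>.45)&(p[:,2]<.85)]
Q=f(Q);P=f(P)
from scipy.spatial import cKDTree
d,_=cKDTree(Q).query(P);A=P[d>.015]
dd,i=cKDTree(A).query(Q);print("arm pts",len(A),A.min(0),A.max(0),"min gap",np.percentile(dd,[0,1]),Q[dd.argmin()],A[i[dd.argmin()]])
L=Q[Q[:,2]<.7];print("sheet low miny",L[:,1].min(),L.min(0))
for a in np.arange(.36,.56,.04):
  k=A[(A[:,0]>a)&(A[:,0]<a+.04)]
  if len(k):print(round(a,2),"arm y",k[:,1].min().round(3),k[:,1].max().round(3),"zmax",k[:,2].max().round(3))
c=C["wrist"];W=cloud(c);u,v=np.meshgrid(np.arange(560),np.arange(420))
m=(abs(W[...,0]-.492)<.04)&(abs(W[...,1]+.187)<.04)&(abs(W[...,2]-.126)<.008);q=W[m]
for _ in range(4):
  B=np.c_[q[:,:2],np.ones(len(q))];k=np.linalg.lstsq(B,q[:,2],rcond=None)[0];e=B@k-q[:,2];q=q[abs(e)<.0015+.5*np.std(e)]
print(len(q),"plug slopes deg",np.degrees(np.arctan(k[:2])),q.min(0),q.max(0))
m=(abs(W[...,2]-.196)<.004)&(abs(W[...,0]-.66)<.03)&(abs(W[...,1]+.175)<.03)&(c["frame"].max(2)<80);t=W[m];print("knob",len(t), cv2.minEnclosingCircle((t[:,:2]*1e3).astype(np.float32)) if len(t) else 0)
cv2.imwrite("pics/crop6.png",cv2.hconcat([cv2.resize(C["side"]["frame"][100:270,230:400,::-1],(400,400)),cv2.copyMakeBorder(cv2.resize(c["frame"][:,:,::-1],(400,300)),0,100,0,0,0)]))
```

```text
[  1.3   9.7 -21.7   0.9 -59.4  92. ]
arm pts 14778 [ 0.36000312 -0.11999336  0.4998627 ] [0.54443596 0.08824803 0.6953045 ] min gap [0.01537378 0.02196972] [0.43372222 0.0613667  0.63658467] [0.42303581 0.05343941 0.62888326]
sheet low miny 0.06000430759080454 [0.41187123 0.06000431 0.63594914]
0.36 arm y -0.045 0.068 zmax 0.695
0.4 arm y -0.044 0.067 zmax 0.668
0.44 arm y -0.12 0.086 zmax 0.637
0.48 arm y -0.12 0.087 zmax 0.608
0.52 arm y -0.12 0.088 zmax 0.599
7476 plug slopes deg [ 2.30515734 -0.98943936] [ 0.4593925  -0.21589087  0.12188416] [ 0.5231359  -0.15563996  0.12796831]
knob 0 0
```

View pics/crop6.png

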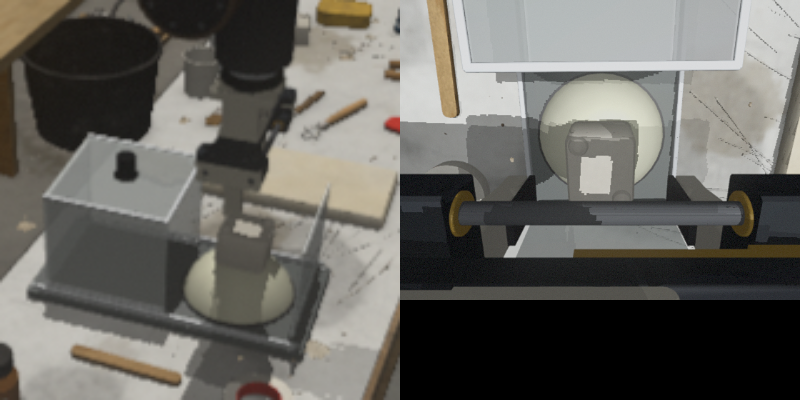

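Plug balanced on its own (side view crop (245,240), tilt about 2.5°), hood still parked. The forearm is only 15 mm from the hanging sheet, so I'll work the knob with the fingers closing along the rails and the wrist leaning to -y, coming in from the -y side.

Run:
```python
from h import *
from plant import r, cams, probe_bus, job
s=probe_bus.get_state()
rel([.50,-.33,.19],tool(-86,-20),s)
R0=Ro.from_euler('xyz',s["eef_rot"],degrees=True)
d=(R0.inv()*tool(-86,-20)).as_rotvec();
for k in np.linspace(.1,1,10): print((R0*Ro.from_rotvec(d*k)).as_matrix()[2].round(2))
```

```text
rel [-0.0073, 0.1443, -0.0139] [16.89, -15.59, 88.52]
[-0.04 -0.01 -1.  ]
[-0.07 -0.03 -1.  ]
[-0.11 -0.05 -0.99]
[-0.14 -0.06 -0.99]
[-0.18 -0.06 -0.98]
[-0.21 -0.06 -0.97]
[-0.25 -0.05 -0.97]
[-0.28 -0.04 -0.96]
[-0.31 -0.02 -0.95]
[-0.34  0.   -0.94]
```

Emit:
{"api": "drive_effector", "payload": {"motion": [0, 0.015, 0, 0, 0, 0, 0, 0.035, 0, 0, 0, 0, 0, 0.055, 0, 1, -1, 5, -0.001, 0.075, -0.002, 2, -1.9, 10.8, -0.002, 0.09, -0.004, 3.2, -3, 17, -0.003, 0.105, -0.006, 4.5, -4.1, 23.5, -0.004, 0.118, -0.008, 5.7, -5.3, 30, -0.005, 0.13, -0.01, 7, -6.4, 36.5, -0.006, 0.138, -0.012, 8.2, -7.6, 43, -0.007, 0.142, -0.013, 9.4, -8.7, 49.5, -0.007, 0.144, -0.014, 10.7, -9.8, 56, -0.007, 0.144, -0.014, 11.6, -10.7, 61]}}

```text
time_s: 13.95
tcp_pos: [0.5005, -0.3304, 0.19]
eef_rot: [-176.8, 14.3, -57.7]
contact_force: [0.0, -0.0, -0.6]
gripper_width: 0.0858
gripper_force: 0.0
```

Run:
```python
from h import *
from plant import r, cams, probe_bus, job
s=probe_bus.get_state();print(s["joints"].round(1))
rel([.57,-.335,.195],tool(-86,-20),s)
rel([.660,-.30,.195],tool(-86,-20),s)
```

```text
[-22.2  22.6   1.9 -11.1 -79.3  57.1]
rel [0.0385, -0.0571, -0.0118] [5.17, -4.83, 27.15]
rel [0.0564, -0.152, -0.011] [5.17, -4.83, 27.15]
```

Emit:
{"api": "drive_effector", "payload": {"motion": [0.003, -0.01, -0.001, 0.5, -0.5, 3, 0.008, -0.025, -0.002, 1.3, -1.3, 7, 0.014, -0.04, -0.003, 2.3, -2.2, 12, 0.02, -0.057, -0.005, 3.3, -3.2, 17.5, 0.027, -0.075, -0.006, 4.3, -4.1, 23, 0.034, -0.093, -0.008, 5, -4.7, 26.5, 0.041, -0.11, -0.009, 5.2, -4.8, 27, 0.048, -0.128, -0.01, 5.2, -4.8, 27, 0.053, -0.143, -0.011, 5.2, -4.8, 27, 0.056, -0.151, -0.011, 5.2, -4.8, 27, 0.056, -0.152, -0.011, 5.2, -4.8, 27]}}

```text
time_s: 14.87
tcp_pos: [0.6606, -0.2971, 0.1946]
eef_rot: [-179.9, 19.9, -85.4]
contact_force: [-0.7, 0.2, -0.7]
gripper_width: 0.0859
gripper_force: 0.0
```

Run:
```python
from h import *
from plant import r, cams, probe_bus, job
s=probe_bus.get_state();print(s["joints"].round(1))
c=cams.capture("wrist");W=cloud(c);cv2.imwrite("pics/w7.png",c["frame"][:,:,::-1])
m=(c["frame"].max(2)<90)&(W[...,2]>.175)&(W[...,2]<.205)&(abs(W[...,0]-.66)<.03)&(abs(W[...,1]+.175)<.03);t=W[m];print(len(t),t.min(0),t.max(0));u=t[t[:,2]>.193]
if len(u)>10:print("knob top",len(u),cv2.minEnclosingCircle((u[:,:2]*1e3).astype(np.float32)),u[:,2].mean())
rel([.660,-.176,.182],tool(-86,-20),s)
```

```text
[-19.2  33.3  21.8 -18.3 -86.9  26.1]Traceback (most recent call last):
  File "<stdin>", line 5, in <module>
    return umr_minimum(a, axis, None, out, keepdims, initial, where)
ValueError: zero-size array to reduction operation minimum which has no identity
```

View pics/w7.png

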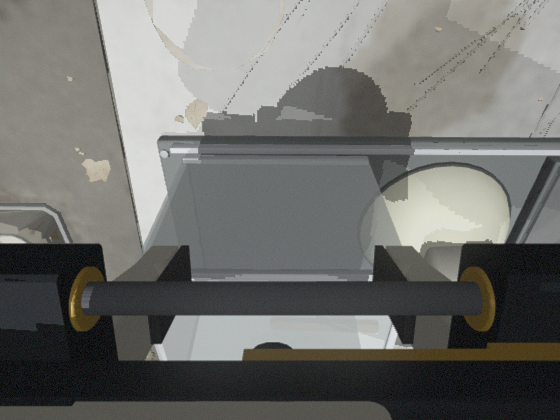

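The wrist view shows the knob's edge at (272,345), midway between the fingers (centre about 282), and the roof below. Slide in along +y.

Run:
```python
from h import *
from plant import r, cams, probe_bus, job
s=probe_bus.get_state()
rel([.6615,-.235,.182],tool(-86,-20),s)
rel([.6615,-.177,.182],tool(-86,-20),s)
```

```text
rel [-0.0539, -0.0065, 0.0333] [0.08, -0.06, 0.57]
rel [-0.1082, -0.0111, 0.053] [0.08, -0.06, 0.57]
```

Emit:
{"api": "drive_effector", "payload": {"motion": [-0.006, -0.001, 0.004, 0, 0, 0, -0.016, -0.002, 0.01, 0, 0, 0.2, -0.028, -0.003, 0.017, 0, 0, 0.4, -0.04, -0.005, 0.025, 0, 0, 0.5, -0.052, -0.0063, 0.032, 0, 0, 0.5, -0.064, -0.0075, 0.037, 0, 0, 0.5, -0.076, -0.0085, 0.0415, 0, 0, 0.5, -0.088, -0.0095, 0.0457, 0, 0, 0.5, -0.098, -0.0103, 0.0493, 0, 0, 0.5, -0.105, -0.011, 0.052, 0, 0, 0.5, -0.108, -0.011, 0.053, 0, 0, 0.5, -0.108, -0.011, 0.053, 0, 0, 0.5]}}

```text
time_s: 15.92
tcp_pos: [0.6614, -0.177, 0.1834]
eef_rot: [-179.9, 19.9, -85.9]
contact_force: [0.3, -0.9, 0.3]
gripper_width: 0.0857
gripper_force: 0.0
```

Emit:
{"api": "drive_effector", "payload": {"motion": [0, 0, 0, 0, 0, 0, 0, 0, 0, 0, 0, 0, 0, 0, 0, 0, 0, 0, 0, 0, 0, 0, 0, 0, 0, 0, 0, 0, 0, 0, 0, 0, 0, 0, 0, 0, 0, 0, 0, 0, 0, 0, 0, 0, 0, 0, 0, 0], "aperture": 0.02, "grip_force": 8}}

```text
time_s: 16.58
tcp_pos: [0.6613, -0.1778, 0.1831]
eef_rot: [-180.0, 19.9, -85.9]
contact_force: [0.6, 0.4, -0.5]
gripper_width: 0.0378
gripper_force: 0.0
```

Run:
```python
from plant import r, cams, probe_bus, job
s=probe_bus.get_state();print(s["joints"].round(1),s["tcp_pos"],s["contact_force"])
```

```text
[-10.4  28.4  12.4 -19.6 -79.8  18.9] [ 0.6612611  -0.17784145  0.18306392] [ 0.57434333  0.36502269 -0.54916279]
```

Still closing; wait, then pull.

Emit:
{"api": "drive_effector", "payload": {"motion": [0, 0, 0, 0, 0, 0, 0, 0, 0, 0, 0, 0, 0, 0, 0, 0, 0, 0, 0, 0, 0, 0, 0, 0, 0, 0, 0, 0, 0, 0], "aperture": 0.02, "grip_force": 12}}

```text
time_s: 17.0
tcp_pos: [0.6611, -0.1778, 0.1831]
eef_rot: [-180.0, 19.9, -85.9]
contact_force: [-1.2, -0.8, 0.7]
gripper_width: 0.025
gripper_force: 12.0
```

Run:
```python
from h import *
from plant import r, cams, probe_bus, job
s=probe_bus.get_state();print(s["tcp_pos"],s["contact_force"])
for d in(.08,.17):
    p=s["tcp_pos"]-d*np.array([np.cos(np.radians(4)),np.sin(np.radians(4)),0]);rel(p,Ro.from_euler('xyz',s["eef_rot"],degrees=True),s)
```

```text
[ 0.6611166  -0.17779935  0.18307   ] [-1.24834604 -0.80607807  0.68550193]
rel [-0.0001, 0.08, 0.0] [0.0, 0.0, 0.0]
rel [-0.0002, 0.17, 0.0] [0.0, 0.0, 0.0]
```

Emit:
{"api": "drive_effector", "payload": {"motion": [0, 0.001, 0, 0, 0, 0, 0, 0.003, 0, 0, 0, 0, 0, 0.006, 0, 0, 0, 0, 0, 0.01, 0, 0, 0, 0, 0, 0.015, 0, 0, 0, 0, 0, 0.02, 0, 0, 0, 0, 0, 0.026, 0, 0, 0, 0, 0, 0.032, 0, 0, 0, 0, 0, 0.038, 0, 0, 0, 0, 0, 0.043, 0, 0, 0, 0, 0, 0.047, 0, 0, 0, 0, 0, 0.05, 0, 0, 0, 0]}}

```text
time_s: 18.0
tcp_pos: [0.6108, -0.1815, 0.1831]
eef_rot: [-180.0, 19.9, -86.0]
contact_force: [2.1, -2.0, -2.8]
gripper_width: 0.0251
gripper_force: 12.0
```

Emit:
{"api": "drive_effector", "payload": {"motion": [0, 0.003, 0, 0, 0, 0, 0, 0.007, 0, 0, 0, 0, 0, 0.012, 0, 0, 0, 0, 0, 0.018, 0, 0, 0, 0, 0, 0.025, 0, 0, 0, 0, 0, 0.032, 0, 0, 0, 0, 0, 0.039, 0, 0, 0, 0, 0, 0.046, 0, 0, 0, 0, 0, 0.052, 0, 0, 0, 0, 0, 0.056, 0, 0, 0, 0, 0, 0.059, 0, 0, 0, 0, 0, 0.06, 0, 0, 0, 0]}}

```text
time_s: 19.0
tcp_pos: [0.5505, -0.186, 0.1831]
eef_rot: [-180.0, 19.9, -86.0]
contact_force: [2.0, -4.5, -3.8]
gripper_width: 0.0253
gripper_force: 12.0
```

```bash
python3 -c "
from plant import r, cams, probe_bus, job
print(probe_bus.get_state()['joints'].round(1))"
```

```text
[-13.   20.   -0.9 -19.6 -75.9  22.9]
```

Emit:
{"api": "drive_effector", "payload": {"motion": [0, 0.002, 0, 0, 0, 0, 0, 0.006, 0, 0, 0, 0, 0.001, 0.011, 0, 0, 0, 0, 0.001, 0.017, 0, 0, 0, 0, 0.001, 0.023, 0, 0, 0, 0, 0.001, 0.029, 0, 0, 0, 0, 0.001, 0.035, 0, 0, 0, 0, 0.001, 0.041, 0, 0, 0, 0, 0.001, 0.046, 0, 0, 0, 0, 0.001, 0.05, 0, 0, 0, 0, 0.001, 0.053, 0, 0, 0, 0, 0.001, 0.055, 0, 0, 0, 0]}}

```text
time_s: 20.0
tcp_pos: [0.4964, -0.1902, 0.183]
eef_rot: [-180.0, 19.9, -85.9]
contact_force: [1.8, 2.1, 5.1]
gripper_width: 0.0256
gripper_force: 12.0
```

Emit:
{"api": "drive_effector", "payload": {"motion": [0, 0.001, 0, 0, 0, 0, 0, 0.002, 0, 0, 0, 0, 0, 0.003, 0, 0, 0, 0, 0, 0.004, 0, 0, 0, 0, 0, 0.005, 0, 0, 0, 0, 0, 0.005, 0, 0, 0, 0]}}

```text
time_s: 20.5
tcp_pos: [0.495, -0.1903, 0.183]
eef_rot: [-179.6, 19.9, -85.9]
contact_force: [10.4, 4.5, 0.7]
gripper_width: 0.0253
gripper_force: 12.0
```

Emit:
{"api": "drive_effector", "payload": {"motion": [0, -0.001, 0, 0, 0, 0, 0, -0.002, 0, 0, 0, 0, 0, -0.003, 0, 0, 0, 0, 0, -0.003, 0, 0, 0, 0]}}

```text
time_s: 20.83
tcp_pos: [0.4951, -0.1903, 0.1829]
eef_rot: [-180.0, 19.9, -85.9]
contact_force: [0.9, 3.2, 5.7]
gripper_width: 0.0247
gripper_force: 12.0
```

Emit:
{"api": "drive_effector", "payload": {"motion": [0, 0, 0, 0, 0, 0, 0, 0, 0, 0, 0, 0, 0, 0, 0, 0, 0, 0, 0, 0, 0, 0, 0, 0, 0, 0, 0, 0, 0, 0, 0, 0, 0, 0, 0, 0, 0, 0, 0, 0, 0, 0], "aperture": 0.07}}

```text
time_s: 21.42
tcp_pos: [0.4947, -0.1905, 0.1826]
eef_rot: [-180.0, 19.9, -85.9]
contact_force: [-0.1, 0.1, -0.1]
gripper_width: 0.0659
gripper_force: 0.0
```

Emit:
{"api": "drive_effector", "payload": {"motion": [0.005, 0, -0.002, 0, 0, 0, 0.015, 0, -0.006, 0, 0, 0, 0.03, 0, -0.012, 0, 0, 0, 0.048, 0, -0.02, 0, 0, 0, 0.066, 0, -0.028, 0, 0, 0, 0.084, 0, -0.036, 0, 0, 0, 0.1, 0, -0.043, 0, 0, 0, 0.115, 0, -0.05, 0, 0, 0, 0.13, 0, -0.055, 0, 0, 0, 0.138, 0, -0.058, 0, 0, 0, 0.14, 0, -0.06, 0, 0, 0, 0.14, 0, -0.06, 0, 0, 0]}}

```text
time_s: 22.42
tcp_pos: [0.5053, -0.3429, 0.1911]
eef_rot: [-180.0, 19.9, -86.0]
contact_force: [-0.3, 0.0, 0.7]
gripper_width: 0.0698
gripper_force: 0.0
```

Run:
```python
from h import *
from plant import r, cams, probe_bus, job
c=cams.capture("side");d=cams.capture("top")
for n,k in(("side",c),("top",d)):
  W=cloud(k);m=(k["frame"].max(2)<90)&(abs(W[...,2]-.195)<.006)&(abs(W[...,0]-.49)<.04)&(abs(W[...,1]+.187)<.04);t=W[m]
  if len(t):print(n,len(t),cv2.minEnclosingCircle((t[:,:2]*1e3).astype(np.float32)))
  m=(abs(W[...,0]-.49)<.04)&(abs(W[...,1]+.187)<.04)&(abs(W[...,2]-.126)<.008);print("plugtop?",m.sum())
cv2.imwrite("pics/crop8.png",cv2.hconcat([cv2.resize(c["frame"][120:270,250:400,::-1],(400,400)),cv2.resize(d["frame"][120:310,290:480,::-1],(400,400))]))
```

```text
side 46 ((494.640869140625, -182.74148559570312), 15.346400260925293)
plugtop? 0
top 95 ((494.2476501464844, -188.06675720214844), 13.008543014526367)
plugtop? 0
```

View pics/crop8.png

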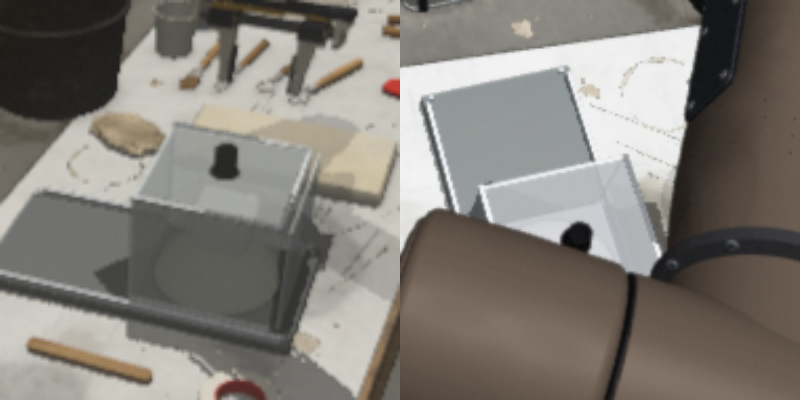

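The views show the hood shut over the dome, with the plug's pale top visible through the roof at (225,205) in the crop. I check the remaining gap numerically before handing in.

Run:
```python
from h import *
from plant import r, cams, probe_bus, job
y=np.radians(4);e=np.array([np.cos(y),np.sin(y)]);l=np.array([-e[1],e[0]])
for n,c in(("side0",np.load("side0.npz")),("sidenow",cams.capture("side"))):
  W=cloud(c);p=W[(W[...,2]>.158)&(W[...,2]<.173)];a=(p[:,:2]-[.4921,-.1876])@e;b=(p[:,:2]-[.4921,-.1876])@l
  k=(abs(b)<.1)&(a>-.12)&(a<.3);h=np.histogram(a[k],bins=np.arange(-.104,.272,.004))
  nz=np.nonzero(h[0])[0];print(n,[(round(h[1][i],3),int(h[0][i])) for i in nz if h[1][i]<-.07 or (i+2 not in nz) or (i-2 not in nz)])
  f=a[k];print("back edge",np.percentile(f[f>.05],[98,99.5]),"front",f.min())
```

```text
side0 [(np.float64(-0.096), 17), (np.float64(-0.092), 25), (np.float64(0.076), 13), (np.float64(0.08), 42), (np.float64(0.244), 37), (np.float64(0.248), 20)]
back edge [0.24682963 0.24907071] front -0.09373996992285566
sidenow [(np.float64(-0.096), 15), (np.float64(-0.092), 23), (np.float64(-0.088), 1), (np.float64(-0.084), 45), (np.float64(-0.08), 42), (np.float64(-0.076), 47), (np.float64(-0.072), 40), (np.float64(0.08), 39), (np.float64(0.084), 38)]
back edge [0.08670136 0.08722319] front -0.09371644905198419
```

```bash
python3 -c "
from plant import r, cams, probe_bus, job
print(probe_bus.get_state()['qd'].round(2)); print(job.close_job())"
```

```text
[ 0.3  -0.32 -0.02  0.02 -0.02  0.02]
the job is handed in; nothing more can be done
None
```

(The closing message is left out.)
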